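Nest the screw cups at the repair bench

ROBOT

A 7-joint arm with a two-finger parallel gripper is mounted at the origin on the work surface. World frame = base frame: x ahead of the robot, y to its left, z up, the work surface at z = 0. Lengths are in m, angles in rad, forces in N, time in s.
With the tool pointing down it reaches from about 0.35 to 0.9 m from the base axis. Payload 8.1 kg.
Tool frame: the origin (TCP) lies on the centre line of the jaws, within the pads' length; the fingertips stand 8 mm ahead of it and the grasp point (between the pads) lies 11 mm behind it; z points along the fingers, y is the line along which they close (so a half turn about z gives the same grasp; the last joint's range is limited). The gripper opens to 92 mm and grips with 3 to 60 N. Pads are 19 mm wide; open, the fingers measure 130 mm over their backs; the gripper's body (75 mm by 190 mm) begins 47 mm behind the grasp point.
Start: joints at [-1.277, 0.434, 0.025, 1.573, -0.012, 1.134, -0.075], TCP at [0.242, 0.576, 0.235] pointing down, gripper open.
Joint ranges: [-2.62, 2.62], [-0.44, 2.09], [-1.27, 1.32], [0.08, 2.57], [-1.32, 4.46], [0.12, 2], [-2.74, 2.74]. Speed limits (rad/s): [2.22, 2.22, 3.01, 3.01, 3.14, 3.14, 3.14].

INTERFACE

Orientations are given as a unit quaternion [x, y, z, w].
In Python, from plant import manip gives the robot as it stands. The module is installed in compiled form; this text tells all that it offers.
- The arm moves only by the tool jog_arm, never from a script. Its argument "commands" is a list that holds one entry, the list of rows, each a list of 5 numbers: the finger opening in m, from 0 to 0.0918, then the shift along the tool's x, y, z in m, then the turn about the tool's z in units of 6 degrees (1.0 is 6 degrees). In form: [[[grip, x, y, z, yaw], ...]]. A call has exactly 8 rows; each row is the pose to reach, as a shift and turn from the pose commanded when the call began, along the tool's axes at that moment; what a row does not reach only later rows make up. A row lasts 1/12 s, in which the tool goes at most 41.7 mm and 7.16 degrees, less where a joint would pass 70% of its speed; a pose out of reach is approached as far as the arm can. A call with a gripper value outside its range is refused whole. The fingers move at their own pace and stop on an object; "force" is the grip in N (left out, the last holds). Time passes only in rows, so rows that repeat a pose let the fingers close, or fill a call up. It gives the time, the measured TCP pose, the force, the opening and the grip force at its end, in the units of the state.
- manip.sense(): the state, without advancing time (a new reading comes with each control period).
- manip.snapshot(name): name is "scene" or "side" or "wrist"; returns a dict with "frame" (384x512x3 uint8, red, green, blue), "mtx" (3x3 intrinsics, pixels), "pose" (4x4, takes a point from camera to world coordinates). Camera axes: x right, y down, z forward; pixel columns grow to the right and rows downward; lengths in m; the calibration is good to about 2 mm. A picture is of the moment at which its call begins. There is no depth.
- manip.close_job(): hands the job in; it is judged then, once.
The state is a dict: "time_s": time; "q": joint angles; "qvel": joint speeds; "tau": joint torques, N m; "eef_pos": TCP position; "ee_rot": TCP orientation; "wrist_force": force on the tool from outside, world axes, zero at the start; "moment": the same for the moment, N m; "gripper_width": finger opening in m; "finger_force": force on a finger pad.
Only numpy, scipy, OpenCV 4.12 (cv2) and the standard library are available. Lean on these libraries where they do the work, as an engineer would, in place of code of your own. Each camera call takes 0.05 s, during which the arm holds its last target. There are 200 camera calls.

TASK

Slide the footed cup along the bench, without lifting it, until it sits fully home in the three-sided wooden bay, against the back strip. Then gently nest the tall cup in it and after that the short cup in the tall one, each upright and lowered only until it rests by its own weight: do not drop them or press them tight. Leave the squat tub, tape roll, screwdriver and white carton where they are.

Things in the scene. Friction and masses are not known exactly. Their poses are not given: they have to be found in the camera images.
- bay: Three-sided stop of brown wood strips, 22 mm high, fixed to the bench. Origin: on the bench at the point where the axis of the footed cup stands when fully home. The bay's x points inwards, from its open mouth to its back strip; the inner face of the back strip lies at x = +51.5 mm, the inner faces of the side strips at y = +-58 mm, and the side strips reach out to x = -22 mm.
- stand_cup: The footed cup: grey plastic, 72 mm high, loose, about 0.4 kg. A round weighted foot, 100 mm across and 20 mm high, carries an upright open cup whose rim is 68 mm across outside and 59 mm inside, tapering inwards by 1 mm in radius every 10 mm down. Origin: centre of its underside, z up. It starts standing 90 to 150 mm out from home in front of the bay's mouth.
- stand_rim (a point): Centre of the footed cup's mouth, 72 mm above its underside. The cups jam on their tapers: setting a cup down in another with up to about 8 N leaves it loose, while pressing with 15 N or more, or letting it fall the last 10 mm or more, can wedge it.
- tall_mid (a point): The tall cup: plain grey plastic, round, open, loose, about 0.09 kg, standing mouth up. 92 mm high, 68 mm across at the rim, 49.6 mm at the foot (1 mm in radius every 10 mm), wall 4.4 mm. This point lies on its axis half-way up (46 mm above its underside); z up. Lowered into the footed cup it comes to rest on the taper with its rim 42 to 46 mm above the footed cup's rim, so that this point is then about 70 mm above the bench.
- short_mid (a point): The short cup: as the tall cup, but 68 mm high and 54.4 mm across at the foot; rim 68 mm across, same taper and wall. This point lies on its axis half-way up (34 mm above its underside); z up. Lowered into the tall cup it comes to rest on the taper with its rim 42 to 46 mm above the tall cup's rim, so that this point is then about 126 mm above the bench.
- squat_tub: Bystander: squat grey tub, 92 mm across, 40 mm high, loose. Origin: centre of its underside.
- tape_roll: Bystander: brown cardboard tape core lying flat, 90 mm across, 36 mm high, loose. Origin: centre of its underside.
- driver: Bystander: screwdriver with black handle lying on the bench, 170 mm long, loose.
- carton: Bystander: small white carton, 100 x 70 x 35 mm, loose. Origin: centre of its underside.
There are look-alikes about, which are no part of the job. What is shaped like the stand_cup but pink or yellow is not meant. Leave any orange look-alike of the part that bears tall_mid alone.

How it is judged:
On the way, in this order (a step that is already met when the one before it is completed fails the run):
1. the footed cup stands home in the bay (x of stand_cup in the frame of bay above -0.006 m and angle between stand_cup's own z axis and vertical below 0.05 rad), for 0.2 s.
2. the tall cup rests nested in the footed cup (horizontal distance between tall_mid and stand_rim below 0.006 m and z of tall_mid in the frame of stand_cup below 0.077 m and contact force between the fingers and tall_cup below 0.2 N), for 0.2 s.
3. the short cup rests nested in the tall cup (horizontal distance between short_mid and tall_mid below 0.008 m and z of short_mid in the frame of tall_mid below 0.063 m and contact force between the fingers and short_cup below 0.2 N), for 0.2 s.
At the end, for the whole second after the job is handed in: The footed cup stands in the bay within 6 mm of the back strip; the tall cup is nested upright in it and the short cup upright in the tall cup (each within about 5 degrees of upright, rims 38 to 52 mm apart), all at rest (all of step 1 and x of stand_cup in the frame of bay below 0.006 m and y of stand_cup in the frame of bay between -0.012 and 0.012 m and angle between tall_mid's own z axis and vertical below 0.08 rad and angle between short_mid's own z axis and vertical below 0.1 rad and horizontal distance between tall_mid and stand_rim below 0.006 m and z of tall_mid in the frame of stand_cup between 0.063 and 0.077 m and horizontal distance between short_mid and tall_mid below 0.008 m and z of short_mid in the frame of tall_mid between 0.049 and 0.063 m and linear speed of each of short_cup, tall_cup below 0.02 m/s); the robot touches nothing.
It fails at once if the tall cup is wedged in the footed cup by pressing or dropping (the walls bear on each other with over 60 N in all) (contact force between tall_cup and stand_cup above 60 N).
It fails at once if the short cup is wedged in the tall cup by pressing or dropping (the walls bear on each other with over 60 N in all) (contact force between short_cup and tall_cup above 60 N).
It fails at once if the footed cup is lifted off the bench by more than 15 mm (height (world z) of stand_cup above 0.015 m).
It fails at once if a bystander is shifted by more than 25 mm (distance of any of squat_tub, tape_roll, driver, carton from where it was at the start of the episode above 0.025 m).
It also fails if it takes over 72 s, if anything falls off the work surface, if the arm or the gripper's body presses on something with over 40 N, if the wrist force passes 120 N, or if a joint passes its speed limit or range.

## Working session

There is one attempt and no reset: what is moved stays moved. The work goes in short steps, Python scripts to look and compute and a tool call to move; the robot and the scene stay as the last step left them, time stands still between calls to the robot, and variables do not carry over. Pictures are saved under pics/ and viewed, at most 10 in all, crops included, and the job is handed in when it is done.

Besides the shell and the picture viewer there is one more tool, called after "Call:" as name(argument=value, ...) on one line, values as JSON. jog_arm: Moves the arm, as the interface text tells. Its arguments: {"type":"object","properties":{"commands":{"type":"array"},"force":{"type":"number"}},"required":["commands"]}

```bash
mkdir -p pics; cat > h.py <<'E'
import numpy as np, cv2
from plant import manip
def snap(n,f=None):
    s=manip.snapshot(n)
    if f: cv2.imwrite('pics/'+f,cv2.cvtColor(s['frame'],cv2.COLOR_RGB2BGR))
    return s
def ray(s,u,v):
    d=s['pose'][:3,:3]@np.linalg.inv(s['mtx'])@np.array([u,v,1.]); return s['pose'][:3,3],d/np.linalg.norm(d)
def onplane(s,u,v,z):
    o,d=ray(s,u,v); return o+d*(z-o[2])/d[2]
def proj(s,p):
    c=s['pose'][:3,:3].T@(np.array(p)-s['pose'][:3,3]); q=s['mtx']@c; return q[:2]/q[2]
def tri(s1,p1,s2,p2):
    o1,d1=ray(s1,*p1);o2,d2=ray(s2,*p2)
    t=np.linalg.lstsq(np.c_[d1,-d2],o2-o1,rcond=None)[0]
    a,b=o1+d1*t[0],o2+d2*t[1]; return (a+b)/2,np.linalg.norm(a-b)
E
python3 - <<'E'
from h import *
a=snap('scene');b=snap('side');c=snap('wrist')
for s in(a,b,c): print(s['pose'].round(3).tolist(),s['mtx'].round(1).tolist())
im=np.vstack([a['frame'],b['frame']])
cv2.imwrite('pics/a.png',cv2.cvtColor(a['frame'],cv2.COLOR_RGB2BGR))
cv2.imwrite('pics/b.png',cv2.cvtColor(b['frame'],cv2.COLOR_RGB2BGR))
cv2.imwrite('pics/c.png',cv2.cvtColor(c['frame'],cv2.COLOR_RGB2BGR))
print(manip.sense())
E
```

```text
[[-0.625, 0.505, -0.594, 0.984], [0.78, 0.413, -0.47, 0.364], [0.008, -0.758, -0.653, 0.542], [0.0, 0.0, 0.0, 1.0]] [[361.2, 0.0, 257.1], [0.0, 361.2, 191.5], [0.0, 0.0, 1.0]]
[[-0.996, -0.043, 0.083, 0.451], [-0.091, 0.653, -0.752, 0.638], [-0.021, -0.756, -0.654, 0.636], [0.0, 0.0, 0.0, 1.0]] [[409.3, 0.0, 255.5], [0.0, 409.3, 190.9], [0.0, 0.0, 1.0]]
[[0.387, 0.887, 0.252, 0.172], [0.922, -0.372, -0.107, 0.605], [-0.002, 0.274, -0.962, 0.383], [0.0, 0.0, 0.0, 1.0]] [[301.6, 0.0, 254.8], [0.0, 301.6, 192.0], [0.0, 0.0, 1.0]]
{'time_s': 0.15, 'q': array([-1.2766038 ,  0.43504495,  0.0249636 ,  1.57388988, -0.0116118 ,
        1.13398717, -0.07510739]), 'qvel': array([ 0.00070762, -0.00260496, -0.00131808, -0.00502761,  0.00017141,
       -0.00229669, -0.00203374]), 'tau': array([ 1.93173837e-03, -6.68250203e+01,  9.85829607e-01, -3.14692891e+01,
       -6.04939624e-02,  3.92907613e-02,  9.22918684e-05]), 'eef_pos': array([0.24142616, 0.57607821, 0.2341356 ]), 'ee_rot': array([ 1.97132332e-01,  9.80376710e-01, -5.87940934e-04, -7.06669471e-05]), 'wrist_force': array([-0.48686165,  0.16468246, -0.37329514]), 'moment': array([0.02614294, 0.00189914, 0.00716898]), 'finger_force': 0.0, 'gripper_width': 0.0918507399578109}
```

View pics/a.png

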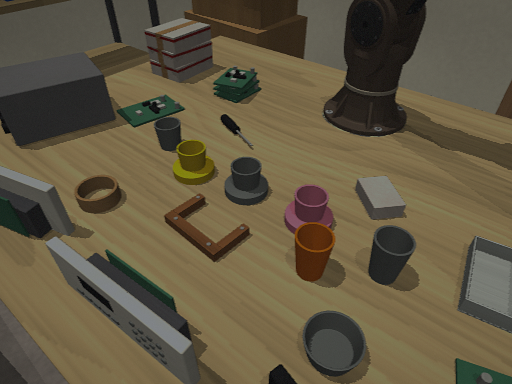

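View pics/b.png

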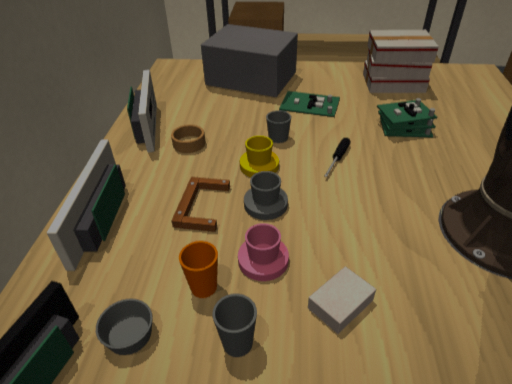

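The scene view (512x384) shows these candidates:
- **Footed cup:** grey at (246,180). Pink (310,210) and yellow (193,162) are look-alikes.
- **Tall cup:** grey at (390,255). Orange (313,250) is a look-alike.
- **Short cup:** grey at (168,134). The squat tub is at (333,343).
- **Bay:** at (205,228), mouth towards the grey footed cup.

In the side view they are at (266,195), (236,325), (278,126) and (200,203) respectively. I choose the grey ones and will check in a crop.

```bash
cat > m.py <<'E'
from h import *
def comps(s,kind):
    hsv=cv2.cvtColor(s['frame'],cv2.COLOR_RGB2HSV);h,S,V=[hsv[...,i].astype(int) for i in range(3)]
    if kind=='grey': m=(S<60)&(V<135)
    else: m=(h<14)&(S>100)&(V<175)
    m=cv2.morphologyEx(m.astype(np.uint8),cv2.MORPH_OPEN,np.ones((3,3)))
    n,l,st,c=cv2.connectedComponentsWithStats(m); return m,l,st
def at(s,kind,u,v,r=12):
    m,l,st=comps(s,kind); w=l[v-r:v+r+1,u-r:u+r+1]; w=w[w>0]
    i=np.bincount(w).argmax(); return l==i,st[i]
E
python3 - <<'E'
from m import *
a=snap('scene');b=snap('side')
for n,pa,pb in(('stand',(246,180),(266,195)),('tall',(390,255),(236,325)),('short',(168,134),(278,126)),):
    P=[]
    for s,p in((a,pa),(b,pb)):
        M,st=at(s,'grey',*p)
        x,y,w,h=st[:4]
        row=[(np.where(M[r])[0].min(),np.where(M[r])[0].max()) for r in range(y,y+h)]
        k=int(h*.4); wd=np.array([q[1]-q[0] for q in row[:k]]); j=np.where(wd==wd.max())[0].mean()
        r=row[int(j)]; P.append(((r[0]+r[1])/2,y+j)); print(n,st,P[-1],r,wd)
    print(tri(a,P[0],b,P[1]))
for s,p in((a,(205,238)),(b,(185,205))):
    M,st=at(s,'brown',*p); c=max(cv2.findContours(M.astype(np.uint8),0,2)[0],key=len)
    q=cv2.approxPolyDP(c,2.5,True)[:,0]; print(st,[(t.tolist(),onplane(s,*t,.022).round(3).tolist()) for t in q])
A=cv2.resize(a['frame'][110:290,140:430],None,fx=2.7,fy=2.7,interpolation=2)
B=cv2.resize(b['frame'][100:360,160:380],None,fx=1,fy=1)
cv2.imwrite('pics/d.png',cv2.cvtColor(A,cv2.COLOR_RGB2BGR))
E
```

```text
stand [ 225  157   43   48 1611] (np.float64(246.0), np.float64(175.0)) (np.int64(230), np.int64(262)) [11 17 21 24 26 27 29 29 29 29 29 29 29 27 27 27 27 28 32]
stand [ 244  172   43   48 1572] (np.float64(265.5), np.float64(190.0)) (np.int64(249), np.int64(282)) [10 15 21 23 25 27 28 29 29 29 29 28 28 28 27 26 27 29 33]
(array([ 0.50351936, -0.04695862,  0.04514179]), np.float64(0.0012334518800251896))
tall [ 369  225   47   60 1998] (np.float64(393.5), np.float64(246.5)) (np.int64(372), np.int64(415)) [ 6 15 20 23 26 29 32 33 34 36 37 38 38 39 40 41 41 42 42 42 42 43 43 42]
tall [ 213  294   44   63 2055] (np.float64(234.5), np.float64(312.0)) (np.int64(213), np.int64(256)) [ 5 16 20 24 27 30 32 33 35 37 38 39 40 41 41 42 42 43 43 43 42 42 42 42
 42]
(array([0.52824177, 0.29318699, 0.08327177]), np.float64(0.008749360443110043))
short [154 117  27  34 708] (np.float64(166.5), np.float64(124.5)) (np.int64(154), np.int64(179)) [10 17 20 23 24 24 25 25 25 25 24 24 23]
short [267 110  24  33 600] (np.float64(278.5), np.float64(117.0)) (np.int64(267), np.int64(290)) [ 3  9 15 18 20 22 
[... 200 characters left out ...]
]), ([197, 237], [0.688, -0.016, 0.022]), ([198, 233], [0.679, -0.022, 0.022]), ([201, 244], [0.695, 0.003, 0.022]), ([204, 244], [0.692, 0.007, 0.022]), ([207, 238], [0.677, 0.001, 0.022])]
[183 178  29  28 244] [([211, 180], [0.637, -0.101, 0.022]), ([197, 178], [0.672, -0.106, 0.022]), ([194, 184], [0.675, -0.083, 0.022]), ([188, 184], [0.689, -0.082, 0.022]), ([190, 190], [0.68, -0.061, 0.022]), ([183, 197], [0.69, -0.036, 0.022]), ([185, 205], [0.68, -0.01, 0.022]), ([190, 204], [0.67, -0.014, 0.022]), ([187, 200], [0.679, -0.027, 0.022]), ([192, 197], [0.67, -0.038, 0.022]), ([198, 180], [0.668, -0.099, 0.022]), ([201, 184], [0.658, -0.084, 0.022]), ([211, 183], [0.635, -0.09, 0.022])]
```

View pics/d.png

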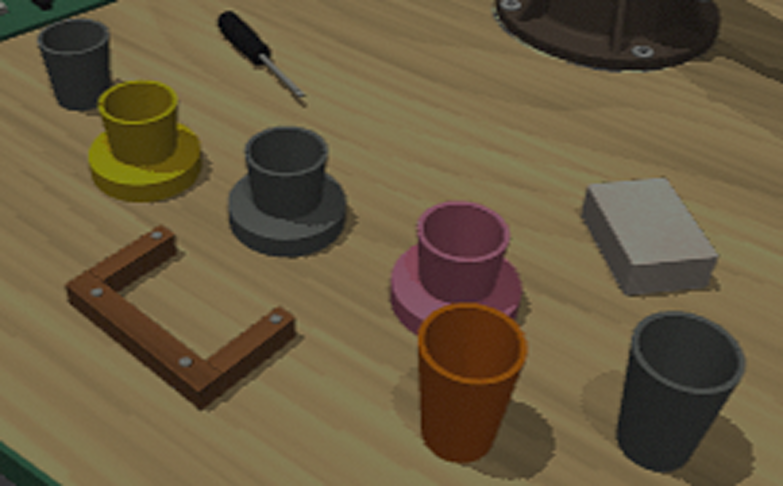

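The crop confirms the choice: grey footed cup with its rim at crop (287,152), tall grey cup rim at (687,351), and short grey cup rim at (75,39). The bay's tip inner corners are near (175,236) and (277,307).

```bash
cat > m2.py <<'E'
from m import *
def rim(s,p):
    M,st=at(s,'grey',*p); x,y,w,h=st[:4]
    wd=[np.ptp(np.where(M[r])[0])+1 for r in range(y,y+h)]; k=int(h*.42)
    W=np.max(wd[3:k-3]); js=[j for j in range(3,k-3) if wd[j]>=W-1]
    u=np.mean([np.where(M[y+j])[0][[0,-1]].mean() for j in js])
    rt=abs(ray(s,u,y+10)[1][2]); return u,y-.5+W/2*rt
E
python3 - <<'E'
from m2 import *
a=snap('scene');b=snap('side')
for n,pa,pb in(('stand',(246,180),(266,195)),('tall',(390,255),(236,325)),('short',(168,134),(278,126)),):
    P=[rim(a,pa),rim(b,pb)]; t=tri(a,P[0],b,P[1]); print(n,np.round(P,1).tolist(),t[0].round(4),t[1].round(4))
for n,c in dict(backL=(68,288),backR=(203,393),tipLo=(158,227),tipLi=(175,236),tipRi=(277,307),tipRo=(295,318),inR=(207,352),inL=(116,288)).items():
    print(n,onplane(a,140+c[0]/2.7-.3,110+c[1]/2.7-.3,.022).round(4))
for s,ps in((a,[(200,240),(185,205),(230,240),(205,215),(150,220)]),(b,[(188,205),(208,182),(200,225),(210,205)])):
    h=cv2.cvtColor(s['frame'],cv2.COLOR_RGB2HSV);print([h[v,u].tolist() for u,v in ps])
for s,c in((a,(205,228)),(b,(200,205))):
    h=cv2.cvtColor(s['frame'],cv2.COLOR_RGB2HSV)
    m=((h[...,0]<14)&(h[...,1]>110)).astype(np.uint8);m[:,:c[0]-60]=0;m[:,c[0]+60:]=0;m[:c[1]-50]=0;m[c[1]+40:]=0
    n,l,st,_=cv2.connectedComponentsWithStats(m); i=1+st[1:,4].argmax(); print(st[i])
    q=cv2.approxPolyDP(max(cv2.findContours((l==i).astype(np.uint8),0,1)[0],key=len),2,True)[:,0]
    for t in q: print(t,onplane(s,*t,.022).round(3))
E
```

```text
stand [[245.5, 165.5], [265.2, 181.1]] [ 0.5039 -0.0475  0.0709] 0.0021
tall [[393.9, 239.6], [234.3, 311.8]] [0.526  0.2932 0.0921] 0.0006
short [[166.6, 123.0], [278.3, 115.7]] [ 0.4893 -0.3248  0.069 ] 0.0006
backL [ 0.6896 -0.107   0.022 ]
backR [0.6984 0.0419 0.022 ]
tipLo [ 0.5976 -0.105   0.022 ]
tipLi [ 0.5967 -0.0865  0.022 ]
tipRi [0.6052 0.0282 0.022 ]
tipRo [0.6054 0.0457 0.022 ]
inR [0.67   0.0186 0.022 ]
inL [ 0.6668 -0.079   0.022 ]
[[13, 160, 83], [14, 163, 97], [14, 162, 99], [20, 106, 127], [21, 96, 130]]
[[14, 203, 49], [13, 186, 107], [14, 209, 56], [20, 120, 161]]
[ 165  194   83   68 1195]
[198 194] [ 0.598 -0.105  0.022]
[198 200] [ 0.612 -0.091  0.022]
[193 197] [ 0.612 -0.106  0.022]
[166 214] [ 0.684 -0.111  0.022]
[165 218] [ 0.693 -0.103  0.022]
[166 222] [ 0.699 -0.093  0.022]
[214 261] [0.709 0.05  0.022]
[221 252] [0.686 0.045 0.022]
[223 254] [0.687 0.051 0.022]
[226 251] [0.678 0.051 0.022]
[228 243] [0.661 0.041 0.022]
[233 245] [0.659 0.051 0.022]
[231 247] [0.665 0.052 0.022]
[245 237] [0.63  0.056 0.022]
[246 234] [0.622 0.052 0.022]
[245 236] [0.
[... 862 characters left out ...]
]
[201 229] [0.63  0.06  0.022]
[207 226] [0.619 0.05  0.022]
[210 230] [0.611 0.061 0.022]
[211 226] [0.611 0.05  0.022]
[214 228] [0.604 0.055 0.022]
[215 221] [0.605 0.035 0.022]
[208 223] [0.619 0.042 0.022]
[204 219] [0.63  0.03  0.022]
[185 216] [0.672 0.024 0.022]
[194 197] [ 0.665 -0.038  0.022]
[197 185] [ 0.667 -0.08   0.022]
[204 188] [ 0.649 -0.071  0.022]
[210 185] [ 0.637 -0.082  0.022]
[212 188] [ 0.63  -0.072  0.022]
[212 185] [ 0.632 -0.082  0.022]
[215 189] [ 0.622 -0.069  0.022]
[213 180] [ 0.633 -0.101  0.022]
[218 189] [ 0.615 -0.069  0.022]
[226 190] [ 0.596 -0.067  0.022]
[228 186] [ 0.594 -0.081  0.022]
[221 187] [ 0.61  -0.077  0.022]
[228 182] [ 0.596 -0.096  0.022]
```

Bay home is about (0.623,-0.031), yaw about -0.067. The footed cup is at (0.504,-0.0475), rim height 71 mm. The tall cup is at (0.526,0.293), rim 92 mm, and the short cup at (0.489,-0.325), rim 69 mm. Setting out.

Call:
jog_arm(commands=[[[0.0918,-0.48,-0.47,0.05,11.8],[0.0918,-0.48,-0.47,0.05,11.8],[0.0918,-0.48,-0.47,0.05,11.8],[0.0918,-0.48,-0.47,0.05,11.8],[0.0918,-0.48,-0.47,0.05,11.8],[0.0918,-0.48,-0.47,0.05,11.8],[0.0918,-0.48,-0.47,0.05,11.8],[0.0918,-0.48,-0.47,0.05,11.8]]])

```text
time_s: 1.02
eef_pos: [0.3711, 0.2683, 0.2101]
ee_rot: [0.645, 0.764, 0.0, -0.0]
wrist_force: [1.4, 0.5, -0.2]
gripper_width: 0.0917
finger_force: 0.0
```

```bash
cat > go.py <<'E'
from h import *
from scipy.spatial.transform import Rotation as Ro
def to(p,yaw=None):  # yaw: world angle of tool y (mod pi)
    s=manip.sense(); R=Ro.from_quat(s['ee_rot']).as_matrix()
    d=R.T@(np.array(p)-s['eef_pos']); a=np.arctan2(R[1,1],R[0,1])
    dy=0 if yaw is None else (yaw-a+np.pi/2)%np.pi-np.pi/2
    print('t',round(s['time_s'],2),'p',s['eef_pos'].round(4),'yaw',round(a,3),'tilt',R[:,2].round(3),'F',s['wrist_force'].round(1),'w',round(s['gripper_width'],4),'f',round(float(s['finger_force']),1),'q7',round(s['q'][6],2))
    print('  move',d.round(4),'turn units',round(-np.degrees(dy)/6,2))
E
python3 -c "
from go import *
to([.504,-.0475,.15],-.067)"
```

```text
t 1.02 p [0.3711 0.2683 0.2101] yaw 0.168 tilt [ 0.     0.001 -1.   ] F [ 1.4  0.5 -0.2] w 0.0917 f 0.0 q7 -0.49
  move [-0.3336  0.0782  0.0599] turn units 2.24
```

Call:
jog_arm(commands=[[[0.0918,-0.333,0.078,0.06,2.2],[0.0918,-0.333,0.078,0.06,2.2],[0.0918,-0.333,0.078,0.06,2.2],[0.0918,-0.333,0.078,0.06,2.2],[0.0918,-0.333,0.078,0.06,2.2],[0.0918,-0.333,0.078,0.06,2.2],[0.0918,-0.333,0.078,0.06,2.2],[0.0918,-0.333,0.078,0.06,2.2]]])

```text
time_s: 1.68
eef_pos: [0.5004, -0.0336, 0.1523]
ee_rot: [0.727, 0.687, 0.0, 0.0]
wrist_force: [1.0, 0.7, 0.5]
gripper_width: 0.0914
finger_force: 0.0
```

```bash
python3 -c "
from go import *
to([.504,-.0475,.15],-.067)
s=snap('wrist','e.png')
print(proj(s,[.504,-.0475,.071]),proj(s,[.623,-.031,.022]))"
```

```text
t 1.68 p [ 0.5004 -0.0336  0.1523] yaw -0.056 tilt [ 0.001  0.    -1.   ] F [1.  0.7 0.5] w 0.0914 f 0.0 q7 0.14
  move [-0.0137  0.0044  0.0022] turn units 0.11
[262.08736452 217.71078133] [385.33727725 176.36521621]
```

View pics/e.png

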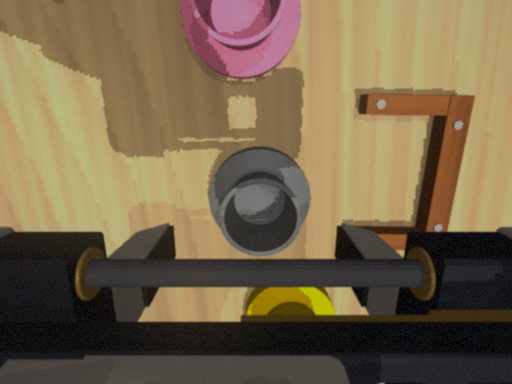

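The wrist view shows the footed cup rim at (260,215), as predicted (262,218). The bay is to the right: near arm tip at (368,115), back strip inner edge from (447,115) to (428,228).

```bash
python3 -c "
from go import *
s=snap('wrist')
for p in [(368,94),(368,115),(447,115),(428,228),(395,227),(470,97)]: print(p,onplane(s,*p,.022).round(4))
to([.504,-.0475,.052],-.067)"
```

```text
(368, 94) [0.6062 0.0336 0.022 ]
(368, 115) [0.6069 0.0157 0.022 ]
(447, 115) [0.6776 0.011  0.022 ]
(428, 228) [ 0.671  -0.0981  0.022 ]
(395, 227) [ 0.638  -0.0948  0.022 ]
(470, 97) [0.6962 0.0253 0.022 ]
t 1.78 p [ 0.5012 -0.0394  0.1522] yaw -0.066 tilt [ 0.001 -0.004 -1.   ] F [-0.4  0.5 -0.3] w 0.0916 f 0.0 q7 0.14
  move [-0.0075  0.0032  0.1002] turn units 0.01
```

Call:
jog_arm(commands=[[[0.0918,-0.006,0.003,0.02,0],[0.0918,-0.006,0.003,0.04,0],[0.0918,-0.006,0.003,0.06,0],[0.0918,-0.006,0.003,0.07,0],[0.0918,-0.006,0.003,0.07,0],[0.0918,-0.006,0.003,0.07,0],[0.0918,-0.006,0.003,0.07,0],[0.0918,-0.006,0.003,0.07,0]]])

```text
time_s: 2.45
eef_pos: [0.5033, -0.0377, 0.0835]
ee_rot: [0.727, 0.687, 0.001, 0.001]
wrist_force: [-0.9, -0.6, 0.2]
gripper_width: 0.0916
finger_force: 0.0
```

```bash
python3 -c "
from m2 import *
from go import *
a=snap('scene');b=snap('side')
to([.504,-.0475,.052],-.067)"
```

```text
t 2.55 p [ 0.5031 -0.0378  0.0833] yaw -0.056 tilt [ 0.002  0.    -1.   ] F [ 0.7 -1.  -0.6] w 0.0919 f 0.0 q7 0.22
  move [-0.0097  0.0014  0.0313] turn units 0.1
```

Call:
jog_arm(commands=[[[0.0918,-0.01,0.001,0.01,0.1],[0.0918,-0.01,0.001,0.02,0.1],[0.0918,-0.01,0.001,0.031,0.1],[0.0918,-0.01,0.001,0.031,0.1],[0.06,-0.01,0.001,0.031,0.1],[0.06,-0.01,0.001,0.031,0.1],[0.06,-0.01,0.001,0.031,0.1],[0.06,-0.01,0.001,0.031,0.1]]], force=12)

```text
time_s: 3.22
eef_pos: [0.5032, -0.0478, 0.0517]
ee_rot: [0.73, 0.683, 0.0, 0.0]
wrist_force: [-0.4, 0.3, -0.7]
gripper_width: 0.0698
finger_force: 0.2
```

```bash
python3 -c "
from go import *
to([.504,-.0475,.052],-.067)"
```

```text
t 3.22 p [ 0.5032 -0.0478  0.0517] yaw -0.067 tilt [ 0.001  0.    -1.   ] F [-0.4  0.3 -0.7] w 0.0698 f 0.2 q7 0.27
  move [ 0.0003  0.0008 -0.0003] turn units 0.0
```

Call:
jog_arm(commands=[[[0.06,0,0,0,0],[0.06,0.004,0.004,0,0],[0.06,0.012,0.01,0,0],[0.06,0.02,0.02,0,0],[0.06,0.025,0.03,0,0],[0.06,0.025,0.04,0,0],[0.06,0.025,0.045,0,0],[0.06,0.025,0.045,0,0]]], force=12)

```text
time_s: 3.88
eef_pos: [0.5497, -0.0254, 0.0516]
ee_rot: [0.73, 0.683, -0.0, -0.001]
wrist_force: [-0.7, 1.2, 3.8]
gripper_width: 0.0669
finger_force: 12.0
```

```bash
python3 -c "
from go import *
a=snap('scene');b=snap('side')
to([.623,-.0308,.052],-.067)
A=cv2.resize(a['frame'][130:280,150:300],(600,600));B=cv2.resize(b['frame'][150:250,160:310],(600,400))
cv2.imwrite('pics/f.png',cv2.cvtColor(A,cv2.COLOR_RGB2BGR))"
```

```text
t 3.98 p [ 0.5497 -0.0254  0.0516] yaw -0.066 tilt [ 0.     0.001 -1.   ] F [-0.2  1.5  2.9] w 0.0666 f 12.0 q7 0.22
  move [-0.0006  0.0735 -0.0004] turn units 0.01
```

View pics/f.png

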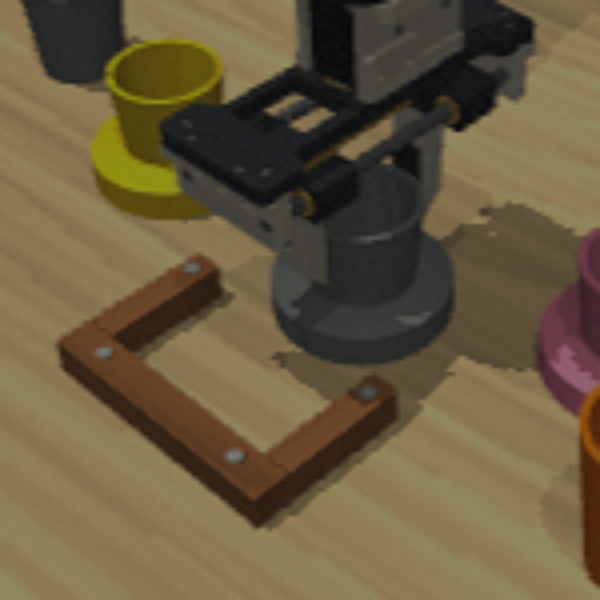

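The crop shows the gripped cup ahead of the bay's mouth, foot top centre about (363,280), with tip inner top corners near (218,272) and (350,382).

```bash
python3 -c "
from go import *
a=snap('scene')
f=lambda u,v,z: onplane(a,150+u/4-.4,130+v/4-.4,z)
for n,p in dict(Li=(218,270),Ri=(352,380),Bl=(125,350),Br=(255,462),oBl=(60,347),oBr=(258,503),Lo=(193,255),Ro=(397,393)).items(): print(n,f(*p,.022).round(4))
for n,p in dict(fl=(272,275),fr=(455,280)).items(): print(n,f(*p,.02).round(4))
"
```

```text
Li [ 0.5972 -0.0873  0.022 ]
Ri [0.6136 0.0231 0.022 ]
Bl [ 0.6705 -0.0802  0.022 ]
Br [0.6827 0.0228 0.022 ]
oBl [ 0.6899 -0.1075  0.022 ]
oBr [0.6995 0.041  0.022 ]
Lo [ 0.5971 -0.1066  0.022 ]
Ro [0.6063 0.0461 0.022 ]
fl [ 0.5802 -0.0635  0.02  ]
fr [0.5207 0.0157 0.02  ]
```

Call:
jog_arm(commands=[[[0.06,0,0.01,0,0],[0.06,0,0.022,0,0],[0.06,0,0.034,0,0],[0.06,0,0.046,0,0],[0.06,0,0.056,0,0],[0.06,0,0.065,0,0],[0.06,0,0.07,0,0],[0.06,0,0.07,0,0]]])

```text
time_s: 4.7
eef_pos: [0.619, -0.0309, 0.0515]
ee_rot: [0.73, 0.683, -0.001, -0.001]
wrist_force: [-3.0, -0.3, 5.7]
gripper_width: 0.0668
finger_force: 12.0
```

Call:
jog_arm(commands=[[[0.06,0,0.001,0,0],[0.06,0,0.002,0,0],[0.06,0,0.003,0,0],[0.06,0,0.004,0,0],[0.06,0,0.004,0,0],[0.06,0,0.004,0,0],[0.06,0,0.004,0,0],[0.06,0,0.004,0,0]]])

```text
time_s: 5.37
eef_pos: [0.6214, -0.031, 0.0514]
ee_rot: [0.73, 0.683, -0.001, -0.001]
wrist_force: [-7.5, -0.2, 9.8]
gripper_width: 0.0669
finger_force: 12.0
```

```bash
python3 -c "
from go import *
to([.623,-.0308,.052],-.067)"
```

```text
t 5.37 p [ 0.6214 -0.031   0.0514] yaw -0.067 tilt [-0.004  0.001 -1.   ] F [-7.5 -0.2  9.8] w 0.0669 f 12.0 q7 0.22
  move [ 0.0003  0.0016 -0.0006] turn units -0.0
```

Call:
jog_arm(commands=[[[0.06,0,0.001,0,0],[0.06,0,0.002,0,0],[0.06,0,0.003,0,0],[0.06,0,0.004,0,0],[0.06,0,0.005,0,0],[0.06,0,0.005,0,0],[0.06,0,0.005,0,0],[0.06,0,0.005,0,0]]])

```text
time_s: 6.03
eef_pos: [0.6232, -0.0312, 0.0509]
ee_rot: [0.731, 0.683, -0.003, -0.004]
wrist_force: [-16.0, 0.7, 16.4]
gripper_width: 0.0671
finger_force: 12.0
```

```bash
python3 -c "
from go import *
a=snap('scene')
to([.623,-.0308,.052],-.067)
A=cv2.resize(a['frame'][130:280,150:300],(600,600))
cv2.imwrite('pics/g.png',cv2.cvtColor(A,cv2.COLOR_RGB2BGR))"
```

```text
t 6.08 p [ 0.6233 -0.0312  0.0509] yaw -0.068 tilt [-0.009  0.001 -1.   ] F [-16.7   1.3  16.6] w 0.0662 f 12.0 q7 0.22
  move [ 0.0004 -0.0003 -0.0011] turn units -0.01
```

View pics/g.png

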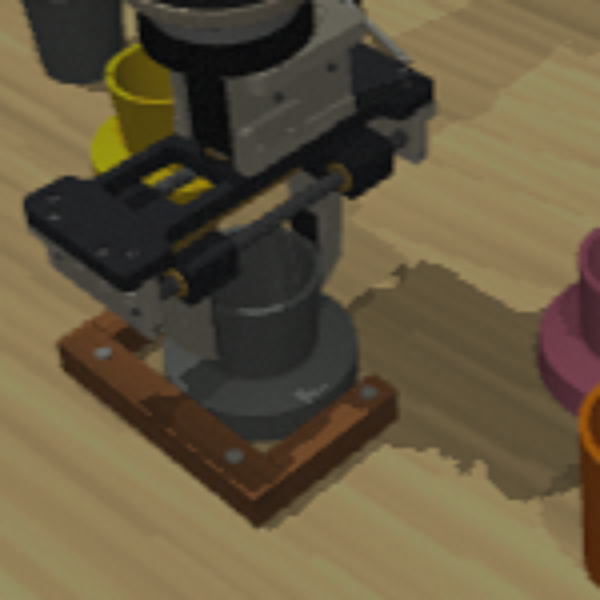

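The crop shows the foot against the back strip at (215,400), between the two arms: home. Releasing and rising.

Call:
jog_arm(commands=[[[0.0918,0,-0.003,0,0],[0.0918,0,-0.003,0,0],[0.0918,0,-0.003,0,0],[0.0918,0,-0.003,0,0],[0.0918,0,-0.003,-0.03,0],[0.0918,0,-0.003,-0.07,0],[0.0918,0,-0.003,-0.11,0],[0.0918,0,-0.003,-0.15,0]]])

```text
time_s: 6.75
eef_pos: [0.6253, -0.0313, 0.203]
ee_rot: [0.73, 0.683, -0.0, 0.0]
wrist_force: [1.1, 0.3, 0.8]
gripper_width: 0.0916
finger_force: 0.0
```

```bash
python3 -c "
from go import *
a=snap('scene')
print(onplane(a,314,240,.092))
to([.526,.293,.2],.5)
to([.526,.293,.2],1.57)"
```

```text
[0.6102602  0.19019006 0.092     ]
t 6.8 p [ 0.6292 -0.0321  0.2116] yaw -0.068 tilt [ 0.011  0.    -1.   ] F [ 3.2 -1.1  6.6] w 0.0918 f 0.0 q7 0.14
  move [ 0.3173 -0.1251  0.0105] turn units -5.42
t 6.8 p [ 0.6292 -0.0321  0.2116] yaw -0.068 tilt [ 0.011  0.    -1.   ] F [ 3.2 -1.1  6.6] w 0.0918 f 0.0 q7 0.14
  move [ 0.3173 -0.1251  0.0105] turn units 14.36
```

Call:
jog_arm(commands=[[[0.0918,0.317,-0.125,0.01,-5.4],[0.0918,0.317,-0.125,0.01,-5.4],[0.0918,0.317,-0.125,0.01,-5.4],[0.0918,0.317,-0.125,0.01,-5.4],[0.0918,0.317,-0.125,0.01,-5.4],[0.0918,0.317,-0.125,0.01,-5.4],[0.0918,0.317,-0.125,0.01,-5.4],[0.0918,0.317,-0.125,0.01,-5.4]]])

```text
time_s: 7.47
eef_pos: [0.5236, 0.2883, 0.1918]
ee_rot: [0.511, 0.86, 0.0, 0.0]
wrist_force: [1.2, 0.8, 0.2]
gripper_width: 0.0919
finger_force: 0.0
```

```bash
python3 -c "
from m2 import *
from go import *
to([.526,.293,.2],.5)
a=snap('scene');b=snap('side')
# stand rim: mask region only, rely on both views
for n,pa,pb in(('stand',(205,222),(200,205)),):
  try:
    P=[rim(a,pa),rim(b,pb)]; t=tri(a,P[0],b,P[1]); print(n,np.round(P,1).tolist(),t[0].round(4),t[1].round(4))
  except Exception as e: print(e)
A=np.vstack([cv2.resize(x,(600,300),interpolation=2) for x in (a['frame'][150:270,100:340],b['frame'][140:260,110:350])])
cv2.imwrite('pics/i.png',cv2.cvtColor(A,cv2.COLOR_RGB2BGR))"
```

```text
t 7.47 p [0.5236 0.2883 0.1918] yaw 0.498 tilt [ 0.001  0.001 -1.   ] F [1.2 0.8 0.2] w 0.0919 f 0.0 q7 0.05
  move [ 0.003   0.0044 -0.0082] turn units -0.02
stand [[214.5, 197.4], [235.5, 222.4]] [ 0.5702 -0.0618 -0.0257] 0.0732
```

View pics/i.png

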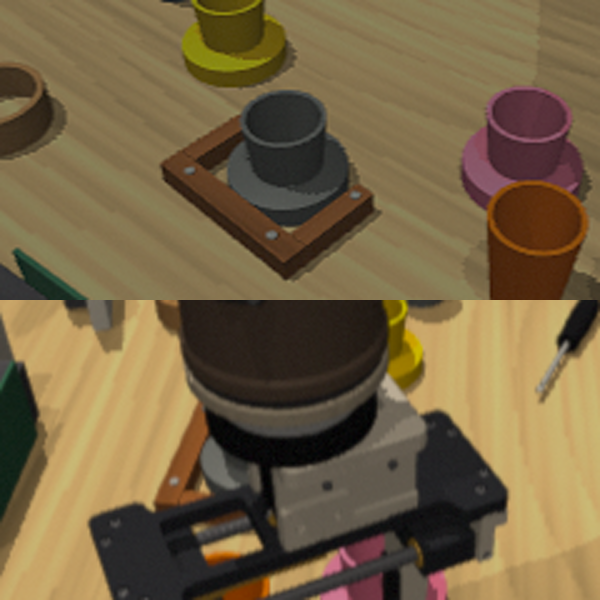

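The footed cup stands seated in the bay, rim at crop (284,117). Now I descend on the tall cup.

Call:
jog_arm(commands=[[[0.0918,0.003,0.004,0.02,0],[0.0918,0.003,0.004,0.04,0],[0.0918,0.003,0.004,0.06,0],[0.0918,0.003,0.004,0.08,0],[0.0918,0.003,0.004,0.1,0],[0.0918,0.003,0.004,0.114,0],[0.0918,0.003,0.004,0.122,0],[0.0918,0.003,0.004,0.122,0]]])

```text
time_s: 8.23
eef_pos: [0.5255, 0.2902, 0.0679]
ee_rot: [0.511, 0.86, -0.001, -0.0]
wrist_force: [-0.9, -0.4, 0.4]
gripper_width: 0.0915
finger_force: 0.0
```

```bash
python3 -c "
from go import *
to([.526,.293,.07],.5)
s=snap('wrist')
print(proj(s,[.526,.293,.092]))
cv2.imwrite('pics/j.png',cv2.cvtColor(s['frame'],cv2.COLOR_RGB2BGR))
a=snap('scene')
for u,v in((213.3,196.5),): print(onplane(a,u,v,.071))
for u in (241,327): print(onplane(a,100+u/2.5-.3,196.5,.071))"
```

```text
t 8.23 p [0.5255 0.2902 0.0679] yaw 0.498 tilt [-0.002 -0.002 -1.   ] F [-0.9 -0.4  0.4] w 0.0915 f 0.0 q7 0.1
  move [ 0.0022  0.0017 -0.0021] turn units -0.02
[261.61758262 268.3217892 ]
[ 0.62096281 -0.03199187  0.071     ]
[ 0.64229287 -0.05810489  0.071     ]
[ 0.5996079  -0.00584844  0.071     ]
```

View pics/j.png

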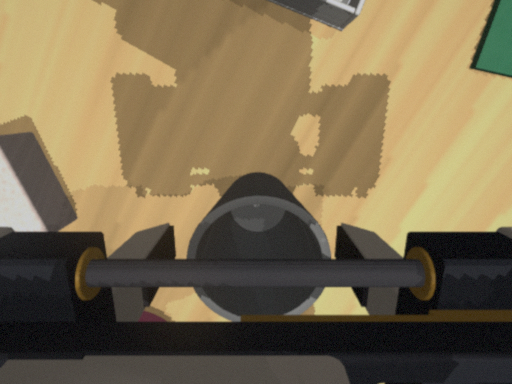

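The wrist view shows the tall rim between the fingers: left 188, right 331, top 195, so its centre is about (259.5,258).

```bash
python3 -c "
from go import *
s=snap('wrist')
print(onplane(s,259.5,258,.092),onplane(s,259.5,195,.092))
print([proj(s,[.526+.034*np.cos(t),.293+.034*np.sin(t),.092]).round(0).tolist() for t in np.arange(0,6.28,.52)])
to([.526,.293,.07],.5)"
```

```text
[0.52420442 0.29681598 0.092     ] [0.50946163 0.32365353 0.092     ]
[[320.0, 296.0], [331.0, 265.0], [323.0, 232.0], [297.0, 206.0], [258.0, 197.0], [220.0, 207.0], [194.0, 233.0], [187.0, 266.0], [198.0, 297.0], [224.0, 319.0], [258.0, 327.0], [292.0, 319.0], [319.0, 298.0]]
t 8.38 p [0.5269 0.2911 0.0705] yaw 0.498 tilt [ 0.001  0.001 -1.   ] F [0.1 0.4 0.2] w 0.0917 f 0.0 q7 0.09
  move [0.0021 0.0001 0.0005] turn units -0.01
```

Projecting my estimate gives left 187, right 331, top 197, so it agrees within about 1 mm. Closing.

Call:
jog_arm(commands=[[[0.0918,0.002,0,0,0],[0.0918,0.002,0,0,0],[0.06,0.002,0,0,0],[0.06,0.002,0,0,0],[0.06,0.002,0,0,0],[0.06,0.002,0,0,0],[0.06,0.002,0,0,0],[0.06,0.002,0,0,0]]], force=8)

```text
time_s: 9.05
eef_pos: [0.5254, 0.2927, 0.0697]
ee_rot: [0.511, 0.86, 0.0, 0.0]
wrist_force: [0.4, -0.2, 0.5]
gripper_width: 0.0672
finger_force: 8.0
```

Call:
jog_arm(commands=[[[0.06,0,0,0,0],[0.06,0,0,0,0],[0.06,0,0,-0.01,0],[0.06,0,0,-0.03,0],[0.06,0,0,-0.05,0],[0.06,0,0,-0.08,0],[0.06,0,0,-0.11,0],[0.06,0,0,-0.13,0]]])

```text
time_s: 9.72
eef_pos: [0.5257, 0.2927, 0.203]
ee_rot: [0.511, 0.86, 0.001, 0.0]
wrist_force: [-0.2, 1.3, -1.5]
gripper_width: 0.0671
finger_force: 8.0
```

```bash
python3 -c "
from go import *
to([.622,-.0315,.21],-.067)"
```

```text
t 9.72 p [0.5257 0.2927 0.203 ] yaw 0.498 tilt [ 0.002  0.001 -1.   ] F [-0.2  1.3 -1.5] w 0.0671 f 8.0 q7 0.04
  move [-0.3308 -0.0703 -0.0073] turn units 5.4
```

Call:
jog_arm(commands=[[[0.06,-0.02,-0.004,0,0.3],[0.06,-0.06,-0.012,0,1],[0.06,-0.1,-0.02,0,1.7],[0.06,-0.14,-0.029,0,2.4],[0.06,-0.18,-0.038,0,3.1],[0.06,-0.22,-0.046,0,3.8],[0.06,-0.25,-0.053,0,4.3],[0.06,-0.27,-0.058,0,4.7]]])

```text
time_s: 10.38
eef_pos: [0.6035, 0.0225, 0.2]
ee_rot: [0.708, 0.707, -0.001, 0.001]
wrist_force: [-0.1, -0.2, -0.7]
gripper_width: 0.0672
finger_force: 8.0
```

```bash
python3 -c "
from go import *
to([.622,-.0315,.21],-.067)"
```

```text
t 10.38 p [0.6035 0.0225 0.2   ] yaw -0.001 tilt [ 0.    -0.002 -1.   ] F [-0.1 -0.2 -0.7] w 0.0672 f 8.0 q7 0.1
  move [-0.054   0.0186 -0.0099] turn units 0.63
```

Call:
jog_arm(commands=[[[0.06,-0.014,0.004,0,0.2],[0.06,-0.034,0.012,0,0.4],[0.06,-0.05,0.017,0,0.6],[0.06,-0.054,0.019,0,0.6],[0.06,-0.054,0.019,0,0.6],[0.06,-0.054,0.019,0,0.6],[0.06,-0.054,0.019,0.005,0.6],[0.06,-0.054,0.019,0.005,0.6]]])

```text
time_s: 11.05
eef_pos: [0.622, -0.0241, 0.1936]
ee_rot: [0.726, 0.688, -0.0, -0.001]
wrist_force: [0.7, 0.4, -1.3]
gripper_width: 0.0669
finger_force: 8.0
```

```bash
python3 -c "
from go import *
a=snap('scene');b=snap('side')
to([.622,-.0315,.165],-.067)
A=np.hstack([cv2.resize(x,(400,600),interpolation=2) for x in (a['frame'][100:250,163:263],b['frame'][90:240,148:248])])
cv2.imwrite('pics/k.png',cv2.cvtColor(A,cv2.COLOR_RGB2BGR))"
```

```text
t 11.15 p [ 0.6223 -0.0248  0.1942] yaw -0.055 tilt [-0.001  0.    -1.   ] F [-0.2  0.1 -1.5] w 0.0673 f 8.0 q7 0.14
  move [-0.0067  0.0001  0.0292] turn units 0.12
```

View pics/k.png

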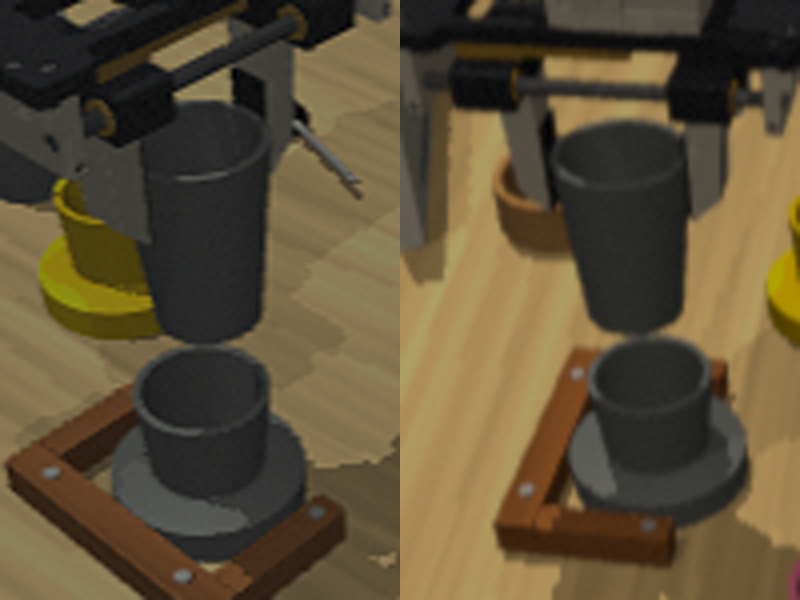

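The left half (scene) shows the tall cup held upright above the footed cup: stand rim centre (202,388), tall foot (207,307). In the right half (side) they are at (249,374) and (236,300).

```bash
python3 -c "
from go import *
a=snap('scene');b=snap('side')
A=lambda u,v:(163+u/4-.4,100+v/4-.4)
B=lambda u,v:(148+u/4-.4,90+v/4-.4)
for n,p,q in(('stand',(202.5,388.5),(249.5,375)),('foot',(207,307),(236,300)),('rim',(204,145),(220,166))):
  t=tri(a,A(*p),b,B(*q)); print(n,t[0].round(4),t[1].round(4))
to([.622,-.0315,.165],-.067)"
```

```text
stand [ 0.6225 -0.0303  0.0717] 0.0012
foot [ 0.6229 -0.0219  0.1279] 0.0003
rim [ 0.6207 -0.0167  0.2141] 0.003
t 11.25 p [ 0.6226 -0.0254  0.1946] yaw -0.055 tilt [-0.  0. -1.] F [ 1.1 -0.2 -1. ] w 0.0667 f 8.0 q7 0.14
  move [-0.0061 -0.0002  0.0296] turn units 0.11
```

Call:
jog_arm(commands=[[[0.06,-0.007,0,0.005,0.1],[0.06,-0.007,0,0.01,0.1],[0.06,-0.007,0,0.02,0.1],[0.06,-0.007,0,0.03,0.1],[0.06,-0.007,0,0.04,0.1],[0.06,-0.007,0,0.045,0.1],[0.06,-0.007,0,0.045,0.1],[0.06,-0.007,0,0.045,0.1]]])

```text
time_s: 11.92
eef_pos: [0.6221, -0.033, 0.1491]
ee_rot: [0.73, 0.683, -0.0, -0.0]
wrist_force: [0.5, 0.2, -0.8]
gripper_width: 0.0672
finger_force: 8.0
```

```bash
python3 -c "
from go import *
a=snap('scene');b=snap('side')
to([.6225,-.032,.094],-.067)
A=np.hstack([cv2.resize(x,(400,600),interpolation=2) for x in (a['frame'][100:250,163:263],b['frame'][90:240,148:248])])
cv2.imwrite('pics/l.png',cv2.cvtColor(A,cv2.COLOR_RGB2BGR))"
```

```text
t 12.02 p [ 0.6227 -0.0331  0.15  ] yaw -0.067 tilt [ 0.001 -0.    -1.   ] F [ 0.2  0.2 -1.3] w 0.067 f 8.0 q7 0.17
  move [ 0.0011 -0.0003  0.056 ] turn units 0.0
```

View pics/l.png

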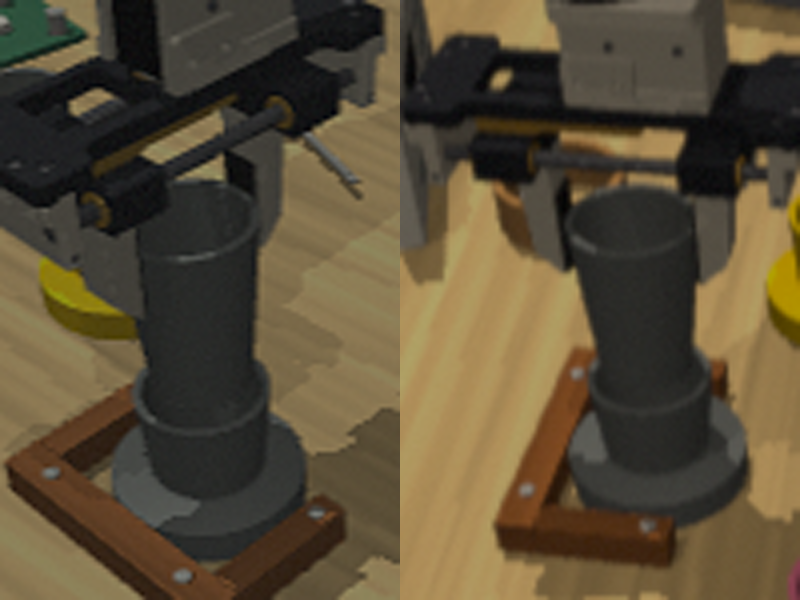

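Both halves show the tall cup's foot at the stand rim's level, about 1 mm left of its centre (scene 199.5 against 202, side 647.5 against 649.5). I correct and lower.

Call:
jog_arm(commands=[[[0.06,0.001,-0.001,0.004,0],[0.06,0.001,-0.001,0.009,0],[0.06,0.001,-0.001,0.014,0],[0.06,0.001,-0.001,0.019,0],[0.06,0.001,-0.001,0.024,0],[0.06,0.001,-0.001,0.028,0],[0.06,0.001,-0.001,0.031,0],[0.06,0.001,-0.001,0.031,0]]])

```text
time_s: 12.68
eef_pos: [0.6209, -0.032, 0.1178]
ee_rot: [0.73, 0.683, -0.0, -0.0]
wrist_force: [-0.2, -0.6, -1.6]
gripper_width: 0.0672
finger_force: 8.0
```

Call:
jog_arm(commands=[[[0.06,0,0,0.003,0],[0.06,0,0,0.006,0],[0.06,0,0,0.009,0],[0.06,0,0,0.011,0],[0.06,0,0,0.013,0],[0.06,0,0,0.015,0],[0.06,0,0,0.016,0],[0.06,0,0,0.016,0]]])

```text
time_s: 13.35
eef_pos: [0.6215, -0.032, 0.1025]
ee_rot: [0.73, 0.683, 0.0, 0.0]
wrist_force: [0.9, -0.0, -1.4]
gripper_width: 0.0669
finger_force: 8.0
```

```bash
python3 -c "
from go import *
to([.6225,-.032,.094],-.067)"
```

```text
t 13.35 p [ 0.6215 -0.032   0.1025] yaw -0.067 tilt [ 0. -0. -1.] F [ 0.9 -0.  -1.4] w 0.0669 f 8.0 q7 0.19
  move [0.0001 0.0009 0.0085] turn units 0.0
```

No contact yet. Continuing slowly.

Call:
jog_arm(commands=[[[0.06,0,0,0.001,0],[0.06,0,0,0.002,0],[0.06,0,0,0.003,0],[0.06,0,0,0.004,0],[0.06,0,0,0.005,0],[0.06,0,0,0.005,0],[0.06,0,0,0.005,0],[0.06,0,0,0.005,0]]])

```text
time_s: 14.02
eef_pos: [0.6217, -0.032, 0.0977]
ee_rot: [0.73, 0.683, 0.0, 0.0]
wrist_force: [2.5, -1.1, -0.2]
gripper_width: 0.0669
finger_force: 8.0
```

Call:
jog_arm(commands=[[[0.06,0,0,0.0005,0],[0.06,0,0,0.001,0],[0.06,0,0,0.0015,0],[0.06,0,0,0.002,0],[0.06,0,0,0.0025,0],[0.06,0,0,0.0025,0],[0.06,0,0,0.0025,0],[0.06,0,0,0.0025,0]]])

```text
time_s: 14.68
eef_pos: [0.6216, -0.0319, 0.0952]
ee_rot: [0.73, 0.683, 0.0, 0.0]
wrist_force: [4.1, -0.6, 2.1]
gripper_width: 0.0668
finger_force: 8.0
```

Call:
jog_arm(commands=[[[0.06,0,0.0005,0,0],[0.06,0,0.001,0,0],[0.06,0,0.0015,0,0],[0.06,0,0.0015,0,0],[0.06,0,0.0015,0.0005,0],[0.06,0,0.0015,0.001,0],[0.06,0,0.0015,0.001,0],[0.06,0,0.0015,0.001,0]]])

```text
time_s: 15.35
eef_pos: [0.6224, -0.0319, 0.0939]
ee_rot: [0.73, 0.683, -0.0, -0.0]
wrist_force: [0.4, 1.4, 1.7]
gripper_width: 0.0673
finger_force: 8.0
```

Call:
jog_arm(commands=[[[0.06,0,0,0.0005,0],[0.06,0,0,0.001,0],[0.06,0,0,0.0015,0],[0.06,0,0,0.0015,0],[0.06,0,0,0.0015,0],[0.06,0,0,0.0015,0],[0.06,0,0,0.0015,0],[0.06,0,0,0.0015,0]]])

```text
time_s: 16.02
eef_pos: [0.6227, -0.0317, 0.0928]
ee_rot: [0.73, 0.683, 0.0, -0.0]
wrist_force: [-1.1, 1.8, 5.7]
gripper_width: 0.0666
finger_force: 8.0
```

Seated at TCP z 0.093 (expected 0.094). Release, pause, rise.

Call:
jog_arm(commands=[[[0.0918,0,0,-0.001,0],[0.0918,0,0,-0.001,0],[0.0918,0,0,-0.001,0],[0.0918,0,0,-0.001,0],[0.0918,0,0,-0.001,0],[0.0918,0,0,-0.001,0],[0.0918,0,0,-0.001,0],[0.0918,0,0,-0.001,0]]])

```text
time_s: 16.68
eef_pos: [0.6228, -0.0322, 0.0936]
ee_rot: [0.73, 0.683, -0.0, -0.0]
wrist_force: [0.2, 0.3, 0.9]
gripper_width: 0.0918
finger_force: 0.0
```

Call:
jog_arm(commands=[[[0.0918,0,0,-0.01,0],[0.0918,0,0,-0.03,0],[0.0918,0,0,-0.06,0],[0.0918,0,0,-0.09,0],[0.0918,0,0,-0.12,0],[0.0918,0,0,-0.13,0],[0.0918,0,0,-0.13,0],[0.0918,0,0,-0.13,0]]])

```text
time_s: 17.35
eef_pos: [0.6229, -0.0321, 0.2241]
ee_rot: [0.73, 0.683, 0.001, 0.0]
wrist_force: [-0.4, -0.7, 0.1]
gripper_width: 0.0914
finger_force: 0.0
```

```bash
python3 -c "
from go import *
to([.489,-.325,.17],-.6)"
```

```text
t 17.35 p [ 0.6229 -0.0321  0.2241] yaw -0.067 tilt [ 0.001  0.    -1.   ] F [-0.4 -0.7  0.1] w 0.0914 f 0.0 q7 0.13
  move [-0.3013 -0.1141  0.0538] turn units 5.09
```

Call:
jog_arm(commands=[[[0.0918,-0.301,-0.114,0,5.1],[0.0918,-0.301,-0.114,0,5.1],[0.0918,-0.301,-0.114,0,5.1],[0.0918,-0.301,-0.114,0,5.1],[0.0918,-0.301,-0.114,0,5.1],[0.0918,-0.301,-0.114,0.03,5.1],[0.0918,-0.301,-0.114,0.05,5.1],[0.0918,-0.301,-0.114,0.05,5.1]]])

```text
time_s: 18.02
eef_pos: [0.4874, -0.326, 0.172]
ee_rot: [0.885, 0.466, -0.0, -0.0]
wrist_force: [0.2, -0.1, -0.5]
gripper_width: 0.0919
finger_force: 0.0
```

```bash
python3 -c "
from go import *
from m2 import *
to([.489,-.325,.047],-.6)
a=snap('scene');b=snap('side')
for n,p,q in(('tallnest',(214,180),(207,180)),):
  P=[]
  for s,c in((a,p),(b,q)):
    M,st=at(s,'grey',*c); print(st); P.append(rim(s,c))
  print(P,tri(a,P[0],b,P[1]))
  print('expected px', proj(a,[.6225,-.0315,.116]),proj(b,[.6225,-.0315,.116]))
"
```

```text
t 18.02 p [ 0.4874 -0.326   0.172 ] yaw -0.601 tilt [-0.001  0.    -1.   ] F [ 0.2 -0.1 -0.5] w 0.0919 f 0.0 q7 0.24
  move [0.0018 0.0008 0.125 ] turn units -0.01
[ 191  169   48   71 2475]
[ 190  159   44   62 1989]
[(np.float64(211.5), np.float64(179.69760742572345)), (np.float64(207.9375), np.float64(167.89315273966804))] (array([ 0.6227327 , -0.03022647,  0.11427204]), np.float64(0.0018474191218541712))
expected px [211.21668577 179.10812484] [208.17552462 166.44227883]
```

The tall cup is nested: rim at (0.6227,-0.0302), z 0.114. Now a numerical wrist check on the short cup.

```bash
cat > wr.py <<'E'
from go import *
def wcheck(c,z):
    s=snap('wrist'); f=s['frame']
    q=np.array([proj(s,[c[0]+.034*np.cos(t),c[1]+.034*np.sin(t),z]) for t in np.arange(0,6.28,.1)])
    print('pred L R T',q[:,0].min().round(1),q[:,0].max().round(1),q[:,1].min().round(1),'rowLR',q[q[:,0].argmin(),1].round(0))
    h=cv2.cvtColor(f,cv2.COLOR_RGB2HSV); m=(h[...,1]<60)&(h[...,2]<140)
    m[:,:175]=0;m[:,337:]=0
    r=int(q[q[:,0].argmin(),1])
    for rr in range(max(r-20,0),r+9,4): 
        w=np.where(m[rr])[0]; print(rr,w.min() if len(w) else None,w.max() if len(w) else None)
    print('top of mask col c',[np.where(m[:,int(u)])[0][:1] for u in (q[:,0].mean()-15,q[:,0].mean(),q[:,0].mean()+15)])
E
python3 -c "
from wr import *
wcheck([.489,-.325],.068)
to([.489,-.325,.047],-.6)"
```

```text
pred L R T 220.3 299.6 144.1 rowLR 183.0
162 227 290
166 224 292
170 223 295
174 221 296
178 220 296
182 220 297
186 221 297
190 221 296
top of mask col c [array([148]), array([145]), array([150])]
t 18.17 p [ 0.4849 -0.3272  0.1709] yaw -0.608 tilt [-0.005  0.001 -1.   ] F [ 0.8 -0.4 -0.2] w 0.0918 f 0.0 q7 0.24
  move [0.0045 0.0027 0.1239] turn units -0.08
```

Call:
jog_arm(commands=[[[0.0918,0.003,0.002,0.02,0],[0.0918,0.003,0.002,0.04,0],[0.0918,0.003,0.002,0.055,0],[0.0918,0.003,0.002,0.07,0],[0.0918,0.003,0.002,0.08,0],[0.0918,0.003,0.002,0.08,0],[0.0918,0.003,0.002,0.08,0],[0.0918,0.003,0.002,0.08,0]]])

```text
time_s: 18.83
eef_pos: [0.4929, -0.3234, 0.0942]
ee_rot: [0.885, 0.466, 0.0, 0.0]
wrist_force: [-0.4, -0.2, -0.6]
gripper_width: 0.092
finger_force: 0.0
```

```bash
python3 -c "
from wr import *
wcheck([.489,-.325],.068)
to([.489,-.325,.047],-.6)"
```

```text
pred L R T 198.8 307.3 179.9 rowLR 231.0
210 204 299
214 202 300
218 201 302
222 200 303
226 199 304
230 199 304
234 200 303
238 200 303
top of mask col c [array([175]), array([171]), array([175])]
t 18.88 p [ 0.4929 -0.3236  0.0944] yaw -0.601 tilt [ 0.001 -0.001 -1.   ] F [-1.3 -0.2  1.1] w 0.0913 f 0.0 q7 0.3
  move [-0.0034 -0.0025  0.0474] turn units -0.01
```

Call:
jog_arm(commands=[[[0.0918,-0.003,-0.003,0.01,0],[0.0918,-0.003,-0.003,0.025,0],[0.0918,-0.003,-0.003,0.038,0],[0.0918,-0.003,-0.003,0.045,0],[0.0918,-0.003,-0.003,0.047,0],[0.0918,-0.003,-0.003,0.047,0],[0.0918,-0.003,-0.003,0.047,0],[0.0918,-0.003,-0.003,0.047,0]]])

```text
time_s: 19.55
eef_pos: [0.4885, -0.3246, 0.0471]
ee_rot: [0.885, 0.466, 0.0, 0.0]
wrist_force: [0.2, -0.3, 0.2]
gripper_width: 0.0919
finger_force: 0.0
```

Call:
jog_arm(commands=[[[0.06,0,0,0,0],[0.06,0,0,0,0],[0.06,0,0,0,0],[0.06,0,0,0,0],[0.06,0,0,0,0],[0.06,0,0,0,0],[0.06,0,0,0,0],[0.06,0,0,0,0]]], force=8)

```text
time_s: 20.22
eef_pos: [0.4884, -0.3244, 0.0468]
ee_rot: [0.885, 0.466, 0.0, 0.0]
wrist_force: [-0.2, -0.6, 1.3]
gripper_width: 0.067
finger_force: 8.0
```

Call:
jog_arm(commands=[[[0.06,0,0,-0.01,0],[0.06,0,0,-0.03,0],[0.06,0,0,-0.06,0],[0.06,0,0,-0.09,0],[0.06,0,0,-0.12,0],[0.06,0,0,-0.15,0],[0.06,0,0,-0.18,0],[0.06,0,0,-0.19,0]]])

```text
time_s: 20.88
eef_pos: [0.4888, -0.3255, 0.2414]
ee_rot: [0.885, 0.466, 0.001, 0.002]
wrist_force: [0.2, -1.4, -0.2]
gripper_width: 0.0668
finger_force: 8.0
```

```bash
python3 -c "
from go import *
to([.6225,-.0315,.235],-.067)"
```

```text
t 20.88 p [ 0.4888 -0.3255  0.2414] yaw -0.602 tilt [ 0.005 -0.002 -1.   ] F [ 0.2 -1.4 -0.2] w 0.0668 f 8.0 q7 0.19
  move [ 0.318  -0.0563  0.0063] turn units -5.11
```

Call:
jog_arm(commands=[[[0.06,0.02,-0.004,0,-0.3],[0.06,0.06,-0.011,0,-1],[0.06,0.1,-0.018,0,-1.7],[0.06,0.14,-0.025,0,-2.4],[0.06,0.18,-0.032,0,-3.1],[0.06,0.22,-0.039,0,-3.8],[0.06,0.25,-0.044,0,-4.3],[0.06,0.27,-0.048,0,-4.7]]])

```text
time_s: 21.55
eef_pos: [0.6019, -0.07, 0.236]
ee_rot: [0.742, 0.67, 0.0, -0.001]
wrist_force: [0.1, -0.2, -0.8]
gripper_width: 0.0667
finger_force: 8.0
```

```bash
python3 -c "
from go import *
to([.6225,-.0315,.235],-.067)"
```

```text
t 21.55 p [ 0.6019 -0.07    0.236 ] yaw -0.102 tilt [-0.001  0.001 -1.   ] F [ 0.1 -0.2 -0.8] w 0.0667 f 8.0 q7 0.15
  move [0.0404 0.0165 0.001 ] turn units -0.33
```

Call:
jog_arm(commands=[[[0.06,0.012,0.005,0,-0.1],[0.06,0.026,0.011,0,-0.2],[0.06,0.036,0.015,0,-0.3],[0.06,0.04,0.0165,0,-0.3],[0.06,0.04,0.0165,0,-0.3],[0.06,0.04,0.0165,0,-0.3],[0.06,0.04,0.0165,0,-0.3],[0.06,0.04,0.0165,0,-0.3]]])

```text
time_s: 22.22
eef_pos: [0.6216, -0.0378, 0.2368]
ee_rot: [0.735, 0.678, -0.0, 0.0]
wrist_force: [0.6, 0.4, -0.9]
gripper_width: 0.0668
finger_force: 8.0
```

```bash
python3 -c "
from m2 import *
from go import *
to([.6225,-.0315,.175],-.067)
a=snap('scene');b=snap('side')
e=[.6227,-.031]
# silhouettes per row: held short cup lower half and tall cup
for s in(a,b):
  h=cv2.cvtColor(s['frame'],cv2.COLOR_RGB2HSV); m=(h[...,1]<60)&(h[...,2]<135)
  u0=int(proj(s,[*e,.116])[0])
  z=manip.sense()['eef_pos'][2]
  print('px z: under',proj(s,[*e,z-.046]).round(1),'rim tall',proj(s,[*e,.115]).round(1))
  top=int(proj(s,[*e,z-.02])[1]); bot=int(proj(s,[*e,.08])[1])
  for r in range(top,bot,3):
    w=m[r]; L=u0
    while L>u0-45 and w[L-1]: L-=1
    R=u0
    while R<u0+45 and w[R+1]: R+=1
    print(r,L,R,(L+R)/2, end=' | ')
  print()
"
```

```text
t 22.22 p [ 0.6216 -0.0378  0.2368] yaw -0.079 tilt [ 0. -0. -1.] F [ 0.6  0.4 -0.9] w 0.0668 f 8.0 q7 0.12
  move [0.0064 0.0004 0.0618] turn units -0.12
px z: under [208.1 145.8] rim tall [211.4 179.7]
132 185 220 202.5 | 135 188 220 204.0 | 138 189 220 204.5 | 141 189 220 204.5 | 144 190 219 204.5 | 147 191 218 204.5 | 150 194 215 204.5 | 153 211 211 211.0 | 156 211 211 211.0 | 159 211 211 211.0 | 162 211 211 211.0 | 165 211 211 211.0 | 168 211 211 211.0 | 171 202 223 212.5 | 174 198 227 212.5 | 177 195 228 211.5 | 180 194 229 211.5 | 183 195 228 211.5 | 186 195 228 211.5 | 189 196 227 211.5 | 192 197 228 212.5 | 
px z: under [204.4 136.5] rim tall [208.1 167. ]
125 190 217 203.5 | 128 190 217 203.5 | 131 191 217 204.0 | 134 192 217 204.5 | 137 193 216 204.5 | 140 196 211 203.5 | 143 208 208 208.0 | 146 208 208 208.0 | 149 208 208 208.0 | 152 208 208 208.0 | 155 208 208 208.0 | 158 208 208 208.0 | 161 199 220 209.5 | 164 195 222 208.5 | 167 193 223 208.0 | 170 193 223 208.0 | 173 194 222 208.0 | 176 195 222 208.5 |
```

Call:
jog_arm(commands=[[[0.06,0.003,0,0.005,-0.1],[0.06,0.006,0,0.015,-0.1],[0.06,0.008,0,0.025,-0.1],[0.06,0.008,0,0.035,-0.1],[0.06,0.008,0,0.042,-0.1],[0.06,0.008,0,0.045,-0.1],[0.06,0.008,0,0.045,-0.1],[0.06,0.008,0,0.045,-0.1]]])

```text
time_s: 22.98
eef_pos: [0.6227, -0.0287, 0.1915]
ee_rot: [0.73, 0.683, -0.0, 0.0]
wrist_force: [0.2, -0.4, -0.6]
gripper_width: 0.0668
finger_force: 8.0
```

```bash
cat > sil.py <<'E'
from go import *
def sil(e=(.6227,-.031)):
  a=snap('scene');b=snap('side'); to([.6225,-.0315,.148],-.067)
  for s in(a,b):
    m=cv2.resize(s['frame'],None,fx=4,fy=4,interpolation=cv2.INTER_CUBIC)
    h=cv2.cvtColor(m,cv2.COLOR_RGB2HSV); m=(h[...,1]<65)&(h[...,2]<135)
    z=manip.sense()['eef_pos'][2]; P=lambda zz:proj(s,[*e,zz])
    print('pred under',P(z-.046).round(1),'tall rim',P(.115).round(1))
    u0=int(4*P(.13)[0])
    for r in list(np.linspace(P(z-.03)[1],P(z-.046)[1]+4,5))+list(np.linspace(P(.115)[1]+1,P(.09)[1],4)):
      w=m[int(4*r+1.5)]; L=R=u0
      while L>u0-120 and w[L-1]: L-=1
      while R<u0+120 and w[R+1]: R+=1
      print(int(r),'L %.1f R %.1f c %.1f'%((L-1.5)/4,(R-1.5)/4,(L+R-3)/8),end=' | ')
    print()
E
python3 -c "
from sil import *
sil()"
```

```text
t 23.08 p [ 0.6229 -0.0287  0.1921] yaw -0.067 tilt [ 0.001 -0.    -1.   ] F [-0.1  0.1 -0.3] w 0.0668 f 8.0 q7 0.14
  move [-0.0028 -0.0003  0.0441] turn units -0.0
pred under [210.1 166.4] tall rim [211.4 179.7]
159 L 193.6 R 225.1 c 209.4 | 162 L 194.4 R 225.1 c 209.8 | 164 L 195.1 R 224.6 c 209.9 | 167 L 196.6 R 223.6 c 210.1 | 170 L 196.9 R 223.1 c 210.0 | 180 L 193.4 R 229.1 c 211.2 | 183 L 194.1 R 228.4 c 211.2 | 186 L 195.1 R 228.1 c 211.6 | 189 L 195.9 R 227.9 c 211.9 | 
pred under [206.6 154.9] tall rim [208.1 167. ]
148 L 190.9 R 218.4 c 204.6 | 151 L 191.9 R 218.4 c 205.1 | 153 L 192.6 R 218.1 c 205.4 | 156 L 193.4 R 217.6 c 205.5 | 158 L 194.4 R 217.1 c 205.8 | 167 L 192.6 R 223.1 c 207.9 | 170 L 192.9 R 222.9 c 207.9 | 173 L 193.9 R 222.6 c 208.2 | 176 L 194.9 R 222.6 c 208.8 |
```

Call:
jog_arm(commands=[[[0.06,-0.0016,-0.0008,0.005,0],[0.06,-0.0016,-0.0008,0.01,0],[0.06,-0.0016,-0.0008,0.016,0],[0.06,-0.0016,-0.0008,0.021,0],[0.06,-0.0016,-0.0008,0.024,0],[0.06,-0.0016,-0.0008,0.026,0],[0.06,-0.0016,-0.0008,0.026,0],[0.06,-0.0016,-0.0008,0.026,0]]])

```text
time_s: 23.75
eef_pos: [0.6217, -0.03, 0.1655]
ee_rot: [0.73, 0.683, -0.0, -0.0]
wrist_force: [0.5, -0.1, -1.1]
gripper_width: 0.067
finger_force: 8.0
```

```bash
python3 -c "
from sil import *
sil()"
```

```text
t 23.85 p [ 0.6219 -0.03    0.1659] yaw -0.067 tilt [ 0.  0. -1.] F [ 0.4  0.3 -0.6] w 0.0673 f 8.0 q7 0.15
  move [-0.0014  0.0007  0.0179] turn units 0.0
pred under [211.2 177.7] tall rim [211.4 179.7]
170 L 195.4 R 225.6 c 210.5 | 173 L 196.1 R 226.4 c 211.2 | 176 L 195.6 R 228.4 c 212.0 | 178 L 193.9 R 228.9 c 211.4 | 181 L 193.4 R 228.6 c 211.0 | 180 L 193.4 R 228.9 c 211.1 | 183 L 194.1 R 228.4 c 211.2 | 186 L 195.1 R 228.1 c 211.6 | 189 L 196.1 R 227.9 c 212.0 | 
pred under [207.9 165.1] tall rim [208.1 167. ]
158 L 193.6 R 219.9 c 206.8 | 161 L 194.1 R 220.9 c 207.5 | 164 L 194.6 R 222.6 c 208.6 | 166 L 193.4 R 223.1 c 208.2 | 169 L 192.6 R 223.1 c 207.9 | 167 L 192.6 R 223.1 c 207.9 | 170 L 192.9 R 222.9 c 207.9 | 173 L 193.9 R 222.6 c 208.2 | 176 L 194.9 R 222.6 c 208.8 |
```

Call:
jog_arm(commands=[[[0.06,-0.0005,0,0.001,0],[0.06,-0.0005,0,0.0025,0],[0.06,-0.0005,0,0.004,0],[0.06,-0.0005,0,0.0055,0],[0.06,-0.0005,0,0.007,0],[0.06,-0.0005,0,0.008,0],[0.06,-0.0005,0,0.009,0],[0.06,-0.0005,0,0.009,0]]])

```text
time_s: 24.52
eef_pos: [0.6216, -0.0305, 0.1564]
ee_rot: [0.73, 0.683, -0.0, -0.0]
wrist_force: [-0.7, 0.1, -1.3]
gripper_width: 0.067
finger_force: 8.0
```

Call:
jog_arm(commands=[[[0.06,0,0,0.001,0],[0.06,0,0,0.002,0],[0.06,0,0,0.003,0],[0.06,0,0,0.004,0],[0.06,0,0,0.005,0],[0.06,0,0,0.006,0],[0.06,0,0,0.007,0],[0.06,0,0,0.007,0]]])

```text
time_s: 25.18
eef_pos: [0.6216, -0.0305, 0.1494]
ee_rot: [0.73, 0.683, -0.0, -0.0]
wrist_force: [0.2, -0.2, -0.9]
gripper_width: 0.0674
finger_force: 8.0
```

It has entered freely. Continuing.

Call:
jog_arm(commands=[[[0.06,0,0,0.001,0],[0.06,0,0,0.002,0],[0.06,0,0,0.003,0],[0.06,0,0,0.004,0],[0.06,0,0,0.005,0],[0.06,0,0,0.006,0],[0.06,0,0,0.007,0],[0.06,0,0,0.007,0]]])

```text
time_s: 25.85
eef_pos: [0.6217, -0.0305, 0.1424]
ee_rot: [0.73, 0.683, 0.0, 0.0]
wrist_force: [1.0, -0.7, 0.1]
gripper_width: 0.0669
finger_force: 8.0
```

Call:
jog_arm(commands=[[[0.06,0,0,0.0005,0],[0.06,0,0,0.001,0],[0.06,0,0,0.0015,0],[0.06,0,0,0.002,0],[0.06,0,0,0.0025,0],[0.06,0,0,0.0025,0],[0.06,0,0,0.0025,0],[0.06,0,0,0.0025,0]]])

```text
time_s: 26.52
eef_pos: [0.6219, -0.0305, 0.1402]
ee_rot: [0.73, 0.683, 0.0, 0.0]
wrist_force: [2.4, 0.3, -0.6]
gripper_width: 0.0669
finger_force: 8.0
```

Call:
jog_arm(commands=[[[0.06,0,0.0007,0.0005,0],[0.06,0,0.0007,0.001,0],[0.06,0,0.0007,0.0015,0],[0.06,0,0.0007,0.002,0],[0.06,0,0.0007,0.002,0],[0.06,0,0.0007,0.002,0],[0.06,0,0.0007,0.002,0],[0.06,0,0.0007,0.002,0]]])

```text
time_s: 27.18
eef_pos: [0.6223, -0.0307, 0.1386]
ee_rot: [0.73, 0.683, 0.0, -0.0]
wrist_force: [-2.5, -0.1, 7.1]
gripper_width: 0.067
finger_force: 8.0
```

```bash
python3 -c "
from go import *
to([.6225,-.0315,.138],-.067)"
```

```text
t 27.18 p [ 0.6223 -0.0307  0.1386] yaw -0.067 tilt [ 0.  0. -1.] F [-2.5 -0.1  7.1] w 0.067 f 8.0 q7 0.17
  move [-0.0008  0.0003  0.0006] turn units -0.0
```

Fz is 7 N, so it is seated. Release and rise.

Call:
jog_arm(commands=[[[0.0918,0,0,-0.001,0],[0.0918,0,0,-0.001,0],[0.0918,0,0,-0.001,0],[0.0918,0,0,-0.001,0],[0.0918,0,0,-0.001,0],[0.0918,0,0,-0.001,0],[0.0918,0,0,-0.001,0],[0.0918,0,0,-0.001,0]]])

```text
time_s: 27.85
eef_pos: [0.6223, -0.0306, 0.1391]
ee_rot: [0.73, 0.683, -0.0, -0.0]
wrist_force: [1.2, 0.1, 0.2]
gripper_width: 0.0916
finger_force: 0.0
```

Call:
jog_arm(commands=[[[0.0918,0,0,-0.01,0],[0.0918,0,0,-0.03,0],[0.0918,0,0,-0.06,0],[0.0918,0,0,-0.09,0],[0.0918,0.03,0,-0.12,0],[0.0918,0.07,-0.03,-0.12,0],[0.0918,0.11,-0.05,-0.12,0],[0.0918,0.15,-0.06,-0.12,0]]])

```text
time_s: 28.52
eef_pos: [0.5739, 0.1126, 0.2608]
ee_rot: [0.731, 0.682, 0.001, 0.0]
wrist_force: [1.3, -0.2, 0.3]
gripper_width: 0.0919
finger_force: 0.0
```

Call:
jog_arm(commands=[[[0.0918,0.03,-0.03,0,0],[0.0918,0.06,-0.06,0,0],[0.0918,0.08,-0.08,0,0],[0.0918,0.08,-0.08,0,0],[0.0918,0.08,-0.08,0,0],[0.0918,0.08,-0.08,0,0],[0.0918,0.08,-0.08,0,0],[0.0918,0.08,-0.08,0,0]]])

```text
time_s: 29.18
eef_pos: [0.5015, 0.1962, 0.2594]
ee_rot: [0.731, 0.682, 0.0, 0.0]
wrist_force: [0.5, -0.8, -0.4]
gripper_width: 0.092
finger_force: 0.0
```

```bash
python3 -c "
from go import *
from m2 import *
to([.6225,-.0315,.138])
a=snap('scene');b=snap('side'); e=[.6227,-.031]
for s in(a,b):
    h=cv2.cvtColor(s['frame'],cv2.COLOR_RGB2HSV); m=(h[...,1]<60)&(h[...,2]<135)
    P=lambda z:proj(s,[*e,z]); u0=int(P(.13)[0]); print('short rim',P(.160).round(1),'tall rim',P(.116).round(1),'stand rim',P(.072).round(1))
    for r in range(int(P(.16)[1])-16,int(P(.02)[1]),3):
      w=m[r];L=R=u0
      while L>u0-40 and w[L-1]:L-=1
      while R<u0+40 and w[R+1]:R+=1
      print(r,L,R,(L+R)/2,end=' | ')
    print()
"
```

```text
t 29.18 p [0.5015 0.1962 0.2594] yaw -0.07 tilt [ 0.001 -0.    -1.   ] F [ 0.5 -0.8 -0.4] w 0.092 f 0.0 q7 -0.39
  move [-0.2187  0.1364  0.1215] turn units -0.0
short rim [209.5 160.2] tall rim [211.3 179.3] stand rim [213.  196.8]
144 210 210 210.0 | 147 210 210 210.0 | 150 205 217 211.0 | 153 198 224 211.0 | 156 193 227 210.0 | 159 192 228 210.0 | 162 192 228 210.0 | 165 192 227 209.5 | 168 193 227 210.0 | 171 194 227 210.5 | 174 195 226 210.5 | 177 196 228 212.0 | 180 194 228 211.0 | 183 195 228 211.5 | 186 195 228 211.5 | 189 196 227 211.5 | 192 197 228 212.5 | 195 197 229 213.0 | 198 197 229 213.0 | 201 197 229 213.0 | 204 198 232 215.0 | 207 196 235 215.5 | 210 193 237 215.0 | 213 192 238 215.0 | 
short rim [205.9 149.3] tall rim [208.  166.6] stand rim [210.  182.8]
133 175 219 197.0 | 136 205 247 226.0 | 139 205 219 212.0 | 142 207 207 207.0 | 145 207 207 207.0 | 148 176 211 193.5 | 151 180 209 194.5 | 154 194 209 201.5 | 157 202 208 205.0 | 160 182 209 195.5 | 163 194 216 205.0 | 166 194 223 208.5 | 169 193 218 205.5 | 172 193 219 206.0 | 175 195 217 206.0 | 178 196 218 207.0 | 181 196 218 207.0 | 184 195 219 207.0 | 187 196 219 207.5 | 190 196 228 212.0 | 193 195 230 212.5 | 196 193 232 212.5 | 199 191 233 212.0 |
```

In the scene view the rims sit at rows 160, 179 and 197, each in line with its prediction. The stack is nested and upright, and the arm is clear of it.

```bash
python3 -c "
from plant import manip
print(manip.close_job())"
```

```text
the job is handed in; nothing more can be done
None
```

I handed the job in at about 29 s: the footed cup is home in the bay with the tall and short cups nested upright in it, but no verdict came back and the last check used the scene view only, as the arm blocked the side view.

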